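Set out the sharpening station

ROBOT

A 6-joint arm with a two-finger parallel gripper is mounted at the origin on the work surface. World frame = base frame: x ahead of the robot, y to its left, z up, the work surface at z = 0. Lengths are in m, angles in degrees, forces in N, time in s.
With the tool pointing down it reaches from about 0.3 to 0.75 m from the base axis. Payload 8.5 kg.
Tool frame: the origin (TCP) lies between the finger pads; the fingertips stand ctrl.tip_extent ahead of it and the grasp point (between the pads) lies 5 mm behind it (ctrl.tip_extent is the distance from the TCP to the fingertips, in m); z points along the fingers, y is the line along which they close (so a half turn about z gives the same grasp; the last joint's range is limited). The gripper opens to 88 mm and grips with 3 to 60 N. Pads are 18 mm wide; open, the fingers measure 123 mm over their backs; the gripper's body (75 mm by 187 mm) begins 45 mm behind the grasp point.
Start: joints at [-81.778, 21.807, 74.336, -0, 83.858, -12.336], TCP at [0.193, -0.515, 0.23] pointing down, gripper open.
Joint ranges: [-178.18, 178.18], [-50.72, 133.34], [12.68, 142.11], [-81.47, 261.47], [9.98, 163.14], [-165.26, 165.26]. Speed limits (degrees/s): [136.94, 136.94, 180, 180, 180, 180].

INTERFACE

Orientations are given as a 3x3 rotation matrix whose columns are the frame's x, y, z axes.
In Python, from plant import ctrl, imaging, order gives the robot as it stands. The module is installed in compiled form; this text tells all that it offers. Calls block until the motion is done:
- ctrl.movep(position, orientation): joint-space move of the TCP to a pose.
- ctrl.move_l(position, attitude=None, rate=0.15, threshold=None): straight line of the TCP; attitude=None keeps the orientation; rate is the mean speed in m/s. With threshold (N) it stops when the force on the tool has changed by that much, and returns True; else False.
- ctrl.move_joints(angles): joint-space move.
- ctrl.set_gripper(opening, effort=None): finger opening in m; effort is the grip in N (None keeps the last); returns when the fingers have stopped.
- ctrl.dwell(seconds).
- ctrl.inverse_kinematics(position, orientation): joint angles nearest the present ones, or None.
- imaging.camera(name): name is "scene" or "side" or "wrist"; returns the picture (384x512x3 uint8, red, green, blue); there is no depth.
- imaging.camera_info(name): a dict with "fx", "fy", "cx", "cy" (pixels), "origin" and "orientation" of the camera in the world. Camera axes: x right, y up, looking along -z (the intrinsics and any distortion apply to the point x, -y, -z); pixel columns grow to the right and rows downward; lengths in m; the calibration is good to about 2 mm. A picture is of the moment at which its call begins: read the wrist's pose just before it. camera_info takes no time and is no camera call; for the wrist camera it gives the pose at the moment of the call.
A pose or a line that the arm cannot do raises ctrl.IKError and nothing moves.
- order.sign_off(): hands the job in; it is judged then, once.
Trained networks look in the newest picture that a camera, given by its name, has taken for a name from the list of things; names that differ only in an ending like _2 or _b are one class to them, and where a whole thing is asked for, a point or a joint stands for the part that bears it (a point fixed in the world has none). Each returns a list of dicts, best first, with "conf" (0 to 1); they miss things now and then, are a little off and sometimes report something else, mostly with a low value. They report only what shows in the picture. A call takes as long as a camera call. They do not tell look-alikes from the thing itself.
- imaging.recognise(thing, camera): "position" ([x, y, z] in m, in world coordinates, good to about 4 mm: the middle of the surface that is visible of it).
Readings, each from a call of its own:
- ctrl.read_time(): time.
- ctrl.read_joint_positions(): joint angles.
- ctrl.read_dq(): joint speeds.
- ctrl.read_effort(): joint torques, N m.
- ctrl.read_position(): TCP position.
- ctrl.read_tcp_rot(): TCP orientation.
- ctrl.read_contact_force(): force on the tool from outside, world axes, zero at the start.
- ctrl.read_torque(): the same for the moment, N m.
- ctrl.read_grip_width(): finger opening in m.
- ctrl.read_grip_force(): force on a finger pad.
Only numpy, scipy, OpenCV 4.12 (cv2) and the standard library are available. Lean on these libraries where they do the work, as an engineer would, in place of code of your own. Each camera call takes 0.05 s, during which the arm holds its last target. There are 200 camera calls.

TASK

Set out the sharpening station in working order towards the leather strop: seat the white fine stone in the end holder next to the strop, the orange-brown medium stone in the middle holder and the green coarse stone in the end holder away from the strop, each flat on its pad between the end stops, straight and centred. Lay the light-blue dressing stone lengthwise on the middle of the fine stone, and park the block plane upright on its sole, centred lengthwise on the green felt rest behind the holders. Set everything down gently, dropping nothing.

Things in the scene. Friction and masses are not known exactly. Their poses are not given: they have to be found in the camera images.
- coarse_stone_center (a point): the coarse sharpening stone, green, a plain block 150 x 50 x 25 mm (along its x, y, z), about 0.4 kg, lying flat on the bench at the start. The point is the centre of the block; x along its length, z up. Either end may face either way
- medium_stone_center (a point): the medium sharpening stone, orange-brown, a plain block 150 x 50 x 25 mm (along its x, y, z), about 0.4 kg, lying flat on the bench at the start. The point is the centre of the block; x along its length, z up. Either end may face either way
- fine_stone_center (a point): the fine sharpening stone, ivory white, a plain block 150 x 50 x 25 mm (along its x, y, z), about 0.4 kg, lying flat on the bench at the start. The point is the centre of the block; x along its length, z up. Either end may face either way
- dressing_stone_center (a point): the small dressing stone, light blue, a block 75 x 30 x 25 mm (along its x, y, z), about 0.11 kg, lying flat on the bench at the start. The point is its centre; x along its length, z up. Either end may face either way
- block_plane_center (a point): small metal block plane, brass lever cap and front knob, standing on its sole; sole 160 x 46 mm (x, y), 0.62 kg. Point: midway along and across, 18 mm above the sole; x along its length to the knob, z up. Flat upright cheeks there, 46 mm over the outsides, 30 mm tall, reach 40 mm each way along x; brass parts between them rise to 48 mm. May face either way on its rest
- holder_left: fixed low beech stone holder with black rubber pad, the left one of a row of three as seen from the robot (largest y); 182 x 62 mm (x, y). Origin on the bench at its centre (height 0), x along its length, z up. The stone lies along x on the pad, 10 mm above the origin, between cross stops at both ends (166 mm apart inside, tops 18 mm above the bench); sides open
- holder_middle: fixed low beech stone holder with black rubber pad, the middle one of the row of three; 182 x 62 mm (x, y). Origin on the bench at its centre (height 0), x along its length, z up. The stone lies along x on the pad, 10 mm above the origin, between cross stops at both ends (166 mm apart inside, tops 18 mm above the bench); sides open
- holder_right: fixed low beech stone holder with black rubber pad, the right one of the row of three as seen from the robot (smallest y); 182 x 62 mm (x, y). Origin on the bench at its centre (height 0), x along its length, z up. The stone lies along x on the pad, 10 mm above the origin, between cross stops at both ends (166 mm apart inside, tops 18 mm above the bench); sides open
- plane_rest: fixed oak plane rest faced with green felt, beyond the row of holders, crosswise; 66 x 200 mm (x, y). Origin on the bench at its centre (height 0), z up. The plane stands on the felt, 20 mm above the origin, its length along the rest's y, between two end lips (184 mm apart, tops 26 mm above the bench); long sides open
- strop: fixed leather strop, dark brown leather on an oak block, 200 x 55 x 19 mm (along its x, y, z), lying at one end of the row of holders, either on the left of holder_left or on the right of holder_right. Origin on the bench at its centre, z up. A flat tin stands at the other end of the row
Mind the look-alikes: they are no part of the job. Of the things that look like the part that bears dressing_stone_center, take the one that is farthest to the robot's left at the start. Leave any purple look-alike of the part that bears coarse_stone_center alone.

How it is judged (in metres and radians):
At the end, for the whole second after the job is handed in: Stones at rest in their holders, released (within 8 mm along, 10 mm across, 0.14 rad); dressing stone on the fine stone (18 mm along, 10 mm across, 0.25 rad); plane upright on the felt rest (14 mm along, 12 mm across, 0.14 rad); fine stone next to the strop, coarse farthest (x of medium_stone_center in the frame of holder_middle between -0.012 and 0.012 m and y of medium_stone_center in the frame of holder_middle between -0.01 and 0.01 m and z of medium_stone_center in the frame of holder_middle between 0.0195 and 0.0255 m and angle between the x axis of medium_stone_center and the x axis of holder_middle, either way round below 0.14 rad and angle between each of medium_stone_center, block_plane_center's own z axis and vertical below 0.06 rad and ((y of strop in the frame of holder_middle above 0 m and x of fine_stone_center in the frame of holder_left between -0.012 and 0.012 m and y of fine_stone_center in the frame of holder_left between -0.01 and 0.01 m and z of fine_stone_center in the frame of holder_left between 0.0195 and 0.0255 m and angle between the x axis of fine_stone_center and the x axis of holder_left, either way round below 0.14 rad and angle between each of fine_stone_center, coarse_stone_center's own z axis and vertical below 0.06 rad and x of coarse_stone_center in the frame of holder_right between -0.012 and 0.012 m and y of coarse_stone_center in the frame of holder_right between -0.01 and 0.01 m and z of coarse_stone_center in the frame of holder_right between 0.0195 and 0.0255 m and angle between the x axis of coarse_stone_center and the x axis of holder_right, either way round below 0.14 rad) or (y of strop in the frame of holder_middle below 0 m and x of fine_stone_center in the frame of holder_right between -0.012 and 0.012 m and y of fine_stone_center in the frame of holder_right between -0.01 and 0.01 m and z of fine_stone_center in the frame of holder_right between 0.0195 and 0.0255 m and angle between the x axis of fine_stone_center and the x axis of holder_right, either way round below 0.14 rad and angle between each of fine_stone_center, coarse_stone_center's own z axis and vertical below 0.06 rad and x of coarse_stone_center in the frame of holder_left between -0.012 and 0.012 m and y of coarse_stone_center in the frame of holder_left between -0.01 and 0.01 m and z of coarse_stone_center in the frame of holder_left between 0.0195 and 0.0255 m and angle between the x axis of coarse_stone_center and the x axis of holder_left, either way round below 0.14 rad)) and x of dressing_stone_center in the frame of fine_stone_center between -0.018 and 0.018 m and y of dressing_stone_center in the frame of fine_stone_center between -0.01 and 0.01 m and z of dressing_stone_center in the frame of fine_stone_center between 0.022 and 0.028 m and angle between the x axis of dressing_stone_center and the x axis of fine_stone_center, either way round below 0.25 rad and angle between dressing_stone_center's own z axis and vertical below 0.08 rad and x of block_plane_center in the frame of plane_rest between -0.012 and 0.012 m and y of block_plane_center in the frame of plane_rest between -0.014 and 0.014 m and z of block_plane_center in the frame of plane_rest between 0.034 and 0.042 m and angle between the x axis of block_plane_center and the y axis of plane_rest, either way round below 0.14 rad and linear speed of each of coarse_stone, medium_stone, fine_stone, dressing_stone, block_plane below 0.02 m/s); the robot touches nothing.
It fails at once if a stone or the plane is dropped (moves faster than 0.45 m/s, a fall of 10 mm, while no finger holds it) ((linear speed of coarse_stone above 0.45 m/s and contact force between coarse_stone and the fingers below 0.2 N) or (linear speed of medium_stone above 0.45 m/s and contact force between medium_stone and the fingers below 0.2 N) or (linear speed of fine_stone above 0.45 m/s and contact force between fine_stone and the fingers below 0.2 N) or (linear speed of dressing_stone above 0.45 m/s and contact force between dressing_stone and the fingers below 0.2 N) or (linear speed of block_plane above 0.45 m/s and contact force between block_plane and the fingers below 0.2 N)).
It also fails if it takes over 125 s, if anything falls off the work surface, if the arm or the gripper's body presses on something with over 40 N, if the wrist force passes 120 N, or if a joint passes its speed limit or range.

## Working session

There is one attempt and no reset: what is moved stays moved. The work goes in short steps, each a Python script; the robot and the scene stay as the last script left them, time stands still between calls to the robot, and variables do not carry over. Pictures are saved under pics/ and viewed, at most 14 in all, crops included, and the job is handed in when it is done.

```bash
mkdir -p pics
python3 - <<'E'
from plant import ctrl, imaging, order
import cv2,numpy as np
print(ctrl.read_time(), ctrl.tip_extent, ctrl.read_grip_width())
ims=[]
for c in ("scene","side"):
    im=imaging.camera(c); cv2.imwrite(f"pics/{c}0.png",im[:,:,::-1]); i=imaging.camera_info(c)
    print(c,{k:np.round(np.array(v),3).tolist() for k,v in i.items()})
    for t in ["coarse_stone_center","medium_stone_center","fine_stone_center","dressing_stone_center","block_plane_center","holder_left","holder_middle","holder_right","plane_rest","strop"]:
        print(t,[(np.round(d["position"],3).tolist(),round(d["conf"],2)) for d in imaging.recognise(t,c) if d["conf"]>.2])
E
```

```text
0.0 0.014 0.08791823157531099
scene {'fx': 348.155, 'fy': 348.155, 'cx': 260.545, 'cy': 189.225, 'origin': [1.124, 0.376, 0.613], 'orientation': [[-0.55, -0.483, 0.682], [0.835, -0.34, 0.433], [0.023, 0.807, 0.59]]}
coarse_stone_center [([0.246, -0.265, 0.021], 0.59), ([0.5, -0.436, 0.026], 0.58)]
medium_stone_center [([0.622, 0.339, 0.022], 0.65)]
fine_stone_center [([0.419, 0.344, 0.026], 0.74)]
dressing_stone_center [([0.605, -0.31, 0.026], 0.86), ([0.643, -0.481, 0.019], 0.78), ([0.334, -0.44, 0.019], 0.5), ([0.52, 0.454, 0.028], 0.31)]
block_plane_center [([0.52, 0.456, 0.027], 0.72)]
holder_left [([0.511, 0.111, 0.006], 0.67)]
holder_middle [([0.604, -0.312, 0.026], 0.66), ([0.518, 0.024, 0.009], 0.63), ([0.533, 0.202, 0.016], 0.43)]
holder_right [([0.509, 0.111, 0.006], 0.7), ([0.516, -0.079, 0.008], 0.69)]
plane_rest [([0.68, 0.032, 0.019], 0.87)]
strop [([0.531, 0.201, 0.02], 0.58)]
side {'fx': 450.862, 'fy': 450.862, 'cx': 264.831, 'cy': 183.272, 'origin': [0.669, -1.263, 1.074], 'orientation': [[0.985, -0.117, 0.128], [0.173, 0.616, -0.769], [0.012, 0.779, 0.627]]}
coarse_stone_center [([0.228, -0.297, 0.02], 0.91), ([0.489, -0.454, 0.021], 0.57)]
medium_stone_center [([0.604, 0.318, 0.025], 0.85)]
fine_stone_center [([0.396, 0.317, 0.023], 0.72)]
dressing_stone_center [([0.644, -0.515, 0.022], 0.7), ([0.331, -0.456, 0.026], 0.56), ([0.597, -0.332, 0.027], 0.51)]
block_plane_center [([0.5, 0.444, 0.024], 0.65)]
holder_left [([0.489, -0.458, 0.023], 0.73), ([0.503, 0.103, 0.012], 0.67), ([0.505, -0.088, 0.008], 0.5)]
holder_middle [([0.509, 0.016, 0.008], 0.8), ([0.602, 0.319, 0.023], 0.44)]
holder_right [([0.506, -0.085, 0.012], 0.64)]
plane_rest [([0.672, 0.003, 0.018], 0.73)]
strop [([0.512, 0.181, 0.017], 0.75), ([0.509, 0.016, 0.01], 0.63)]
```

View pics/scene0.png

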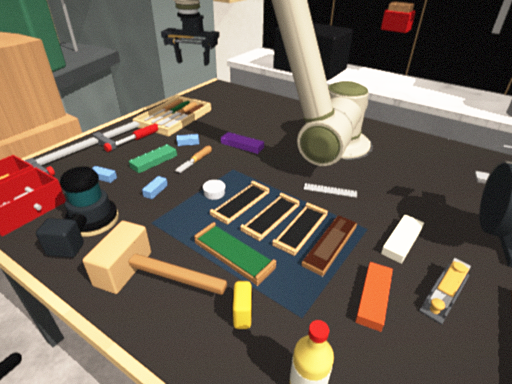

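View pics/side0.png

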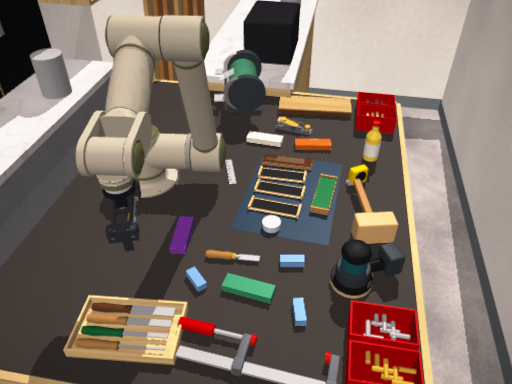

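The strop lies at the left end (scene 330,245; side 288,160), so fine goes left, medium middle and coarse right. The green coarse stone is at scene (153,158); the purple one at (243,142) is the decoy. The leftmost blue stone is at scene (155,187) and side (292,261), about (0.60, -0.32). Next I'll measure with the wrist camera from above.

```bash
cat > h.py <<'E'
from plant import ctrl, imaging, order
import cv2,numpy as np
def down(deg):  # tool down, closing line (tool y) at angle deg from world x
    a=np.radians(deg); y=np.array([np.cos(a),np.sin(a),0]); z=np.array([0,0,-1.]); return np.column_stack([np.cross(y,z),y,z])
def look(name,cam="wrist"):
    i=imaging.camera_info(cam); im=imaging.camera(cam); cv2.imwrite(f"pics/{name}.png",im[:,:,::-1]); np.save(f"pics/{name}.npy",np.array([i],dtype=object),allow_pickle=True); return im,i
def ray(i,px,z):
    px=np.atleast_2d(px).astype(float)
    d=np.column_stack([(px[:,0]-i["cx"])/i["fx"],-(px[:,1]-i["cy"])/i["fy"],-np.ones(len(px))])@np.array(i["orientation"]).T
    o=np.array(i["origin"]); return o+d*((z-o[2])/d[:,2])[:,None]
def rect(i,mask,z,amin=200):
    out=[]
    for c in cv2.findContours(mask.astype(np.uint8),cv2.RETR_EXTERNAL,cv2.CHAIN_APPROX_NONE)[0]:
        if cv2.contourArea(c)<amin: continue
        p=ray(i,c[:,0,:],z)[:,:2]*1000
        (cx,cy),(w,h),a=cv2.minAreaRect(p.astype(np.float32))
        if w<h: w,h,a=h,w,a+90
        out.append((round(cx,1),round(cy,1),round(w,1),round(h,1),round((a+90)%180-90,1)))
    return out
E
python3 - <<'E'
from h import *
R=ctrl.read_tcp_rot(); print(np.round(R,2).tolist())
for n,p in (("right",[.53,-.38,.36]),("mid",[.54,.03,.36]),("left",[.51,.35,.36])):
    try: ctrl.movep(p,down(90))
    except ctrl.IKError: print("ik",n); p[2]=.3; ctrl.movep(p,down(90))
    im,i=look(n); print(n,ctrl.read_time(),np.round(i["origin"],3),np.round(i["orientation"],3).tolist(),i["fx"],ctrl.read_joint_positions())
a=np.hstack([cv2.imread(f"pics/{n}.png") for n in("right","mid")]);cv2.imwrite("pics/m.png",cv2.resize(a,(800,300),interpolation=cv2.INTER_AREA))
E
```

```text
[[0.94, 0.35, 0.0], [0.35, -0.94, 0.0], [0.0, -0.0, -1.0]]
right 3.0167 [ 0.453 -0.38   0.515] [[0.001, -0.956, -0.294], [1.0, 0.001, 0.001], [-0.0, -0.294, 0.956]] 310.224389700645 [-4.60679156e+01  3.10458566e+01  3.81859011e+01 -5.74098046e-03
  1.10793406e+02 -1.35989965e+02]
mid 4.5833 [0.463 0.03  0.515] [[0.001, -0.956, -0.294], [1.0, 0.001, 0.001], [-0.001, -0.294, 0.956]] 310.224389700645 [-9.46618609e+00  1.77171674e+01  5.95900577e+01 -9.49016511e-03
  1.02710328e+02 -9.93847407e+01]
left 5.8583 [0.433 0.349 0.515] [[0.001, -0.956, -0.295], [1.0, 0.001, 0.001], [-0.001, -0.295, 0.956]] 310.224389700645 [ 2.33785118e+01  2.67346789e+01  4.55106506e+01 -1.64145145e-02
  1.07748738e+02 -6.65180729e+01]
```

View pics/m.png

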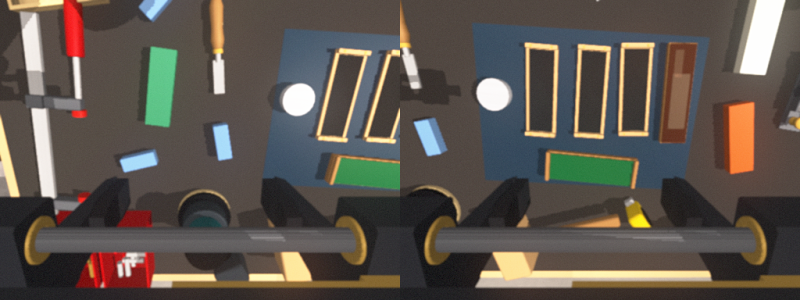

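View pics/left.png

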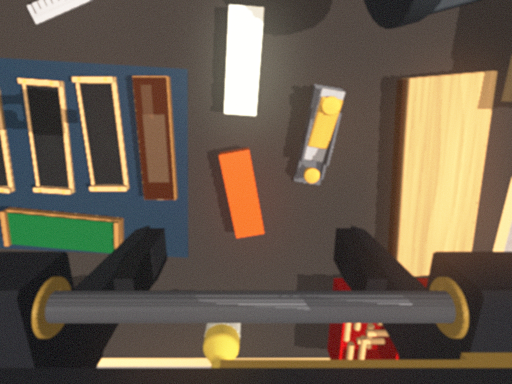

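The wrist pictures show fine (245,60), medium (242,193) and the plane (320,135) in `left`. In `right` the coarse stone is at about (160,87) and the wanted blue stone at (222,142). In `mid` the three holders and the rest stand square on the mat. Now I'll fit box silhouettes to colour masks.

```bash
cat >> h.py <<'E'
from scipy.optimize import minimize
def proj(i,P):
    c=(np.asarray(P)-i["origin"])@np.array(i["orientation"]); return np.column_stack([i["cx"]+i["fx"]*c[:,0]/-c[:,2], i["cy"]-i["fy"]*c[:,1]/-c[:,2]])
def corners(x,y,a,L,W,z0,z1):
    c,s=np.cos(a),np.sin(a); return [(x+c*u-s*v,y+s*u+c*v,z) for u in(-L/2,L/2) for v in(-W/2,W/2) for z in(z0,z1)]
def fit(i,mask,g,L,W,z0,z1):
    """pose (x,y,deg) of an upright box whose silhouette best matches the mask; g: start guess"""
    m=mask.astype(np.float32)
    def cost(q):
        h=cv2.convexHull(proj(i,corners(q[0]/100,q[1]/100,q[2]/10,L,W,z0,z1)).astype(np.float32))
        r=np.zeros(m.shape,np.uint8); cv2.fillConvexPoly(r,np.round(h*256).astype(np.int32),255,cv2.LINE_AA,8)
        return np.abs(r/255.-m).sum()
    q0=np.array([g[0]*100,g[1]*100,np.radians(g[2])*10])
    b=None
    for d in (.5,1.,.2):
        r=minimize(cost,q0,method="Nelder-Mead",options=dict(initial_simplex=q0+np.vstack([np.zeros(3),np.eye(3)*d]),maxiter=150)); q0=r.x
    return round(q0[0]/100,4),round(q0[1]/100,4),round(np.degrees(q0[2]/10),1),round(r.fun/m.sum(),3)
def blob(i,mask,g,z,rad=.1):
    """largest component near the point g, as filled convex hull"""
    mk=mask.astype(np.uint8); u=proj(i,[(g[0],g[1],z)])[0]
    n,lab,st,ce=cv2.connectedComponentsWithStats(mk)
    rp=np.linalg.norm(proj(i,[(g[0]+rad,g[1],z)])[0]-u)
    k=max((j for j in range(1,n) if np.linalg.norm(ce[j]-u)<rp),key=lambda j:st[j,4])
    pts=np.argwhere(lab==k)[:,::-1].astype(np.int32); o=np.zeros_like(mk); cv2.fillConvexPoly(o,cv2.convexHull(pts),1); return o
def masks(im):
    h,s,v=cv2.split(cv2.cvtColor(im,cv2.COLOR_RGB2HSV).astype(int))
    return dict(green=(h>55)&(h<85)&(s>110)&(v>60),orange=(h<12)&(s>150)&(v>110),white=(s<60)&(v>170),blue=(h>95)&(h<120)&(s>60)&(v>130),
      wood=(h>8)&(h<30)&(s>50)&(v>120))
E
cat > m.py <<'E'
from h import *
T=[("left","fine","white",(.41,.335,0),.15,.05,0,.025),("left","medium","orange",(.61,.33,0),.15,.05,0,.025),
("mid","hl","wood",(.505,.105,0),.182,.062,0,.018),("mid","hm","wood",(.51,.018,0),.182,.062,0,.018),("mid","hr","wood",(.51,-.083,0),.182,.062,0,.018),
("mid","rest","wood",(.675,.01,90),.2,.066,0,.026),("left","hl","wood",(.505,.105,0),.182,.062,0,.018),
("right","coarse","green",(.495,-.45,0),.15,.05,0,.025),("right","dress","blue",(.60,-.32,0),.075,.03,0,.025)]
for n,t,c,g,*b in T:
    im=cv2.imread(f"pics/{n}.png")[:,:,::-1]; i=np.load(f"pics/{n}.npy",allow_pickle=True)[0]
    m=blob(i,masks(im)[c],g,b[3],.06 if t in("dress","hl","hm","hr") else .1)
    print(n,t,fit(i,m,g,*b),m.sum())
im=cv2.imread("pics/left.png"); cv2.imwrite("pics/pl.png",cv2.resize(im[60:210,270:370],None,fx=5,fy=4.0,interpolation=cv2.INTER_CUBIC))
E
python3 m.py
```

```text
left fine (np.float64(0.3937), np.float64(0.3381), np.float64(-4.0), np.float64(0.038)) 4042
left medium (np.float64(0.6013), np.float64(0.3351), np.float64(10.3), np.float64(0.039)) 2907
mid hl (np.float64(0.5025), np.float64(0.1096), np.float64(-0.1), np.float64(0.022)) 5147
mid hm (np.float64(0.5063), np.float64(0.021), np.float64(-4.1), np.float64(0.035)) 5061
mid hr (np.float64(0.5037), np.float64(-0.0817), np.float64(-4.8), np.float64(0.025)) 5228
mid rest (np.float64(0.6733), np.float64(0.0193), np.float64(84.3), np.float64(0.059)) 4743
left hl (np.float64(0.503), np.float64(0.108), np.float64(-0.2), np.float64(0.016)) 5176
right coarse (np.float64(0.485), np.float64(-0.4502), np.float64(-7.7), np.float64(0.047)) 3411
right dress (np.float64(0.5982), np.float64(-0.3222), np.float64(10.1), np.float64(0.065)) 962
```

View pics/pl.png

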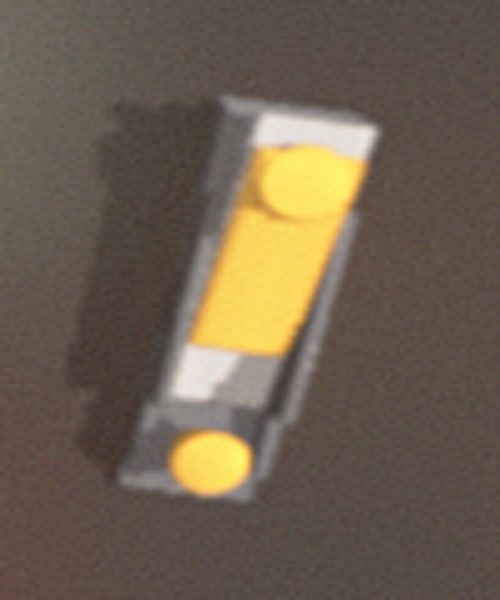

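Fits agree with the stated sizes. The plane's knob end points to +x, and its corners are readable at (294,180), (320,184), (315,84) and (346,91). I'll start with the fine stone.

```bash
cat >> h.py <<'E'
UP=.17
def go(x,y,z,deg):
    J=ctrl.read_joint_positions(); c=[]
    for d in (deg,deg+180):
        q=ctrl.inverse_kinematics([x,y,z],down(d))
        if q is not None: c.append((np.abs(np.array(q)-J).max(),d))
    d=min(c)[1]; ctrl.movep([x,y,z],down(d)); return d
def pick(x,y,a,zb,open_=.085,effort=30,h=.018):
    ctrl.set_gripper(open_); go(x,y,UP,a+90)
    ctrl.move_l([x,y,zb+h+.03],rate=.2)
    hit=ctrl.move_l([x,y,zb+h],rate=.08,threshold=8)
    ctrl.set_gripper(0.0,effort); w=ctrl.read_grip_width(); p=ctrl.read_position()
    ctrl.move_l([x,y,UP],rate=.2)
    print("pick hit",hit,"w",round(w,4),"lifted w",round(ctrl.read_grip_width(),4),"gf",round(float(np.max(ctrl.read_grip_force())),1),"p",np.round(p,4),"t",round(ctrl.read_time(),1))
def place(x,y,a,zb,open_=.062,h=.018,up=UP):
    go(x,y,UP,a+90)
    ctrl.move_l([x,y,zb+h+.015],rate=.2)
    hit=ctrl.move_l([x,y,zb+h-.003],rate=.025,threshold=4); p=ctrl.read_position()
    ctrl.set_gripper(open_); ctrl.dwell(.1)
    ctrl.move_l([x,y,zb+h+.03],rate=.1); ctrl.move_l([x,y,up],rate=.25)
    print("place hit",hit,"p",np.round(p,4),"t",round(ctrl.read_time(),1))
E
python3 - <<'E'
from h import *
i=np.load("pics/left.npy",allow_pickle=True)[0]
for z in (0,.006): print("front",z,np.round(ray(i,[(294,180),(320,184.5)],z),4).tolist())
for z in (.01,.02,.03): print("rear",z,np.round(ray(i,[(315,84.3),(345.6,91)],z),4).tolist())
pick(.3937,.3381,-4.0,0)
place(.5028,.109,-.1,.010)
E
```

```text
front 0 [[0.5805, 0.4249, 0.0], [0.5886, 0.4703, 0.0]]
front 0.006 [[0.5788, 0.424, 0.006], [0.5868, 0.4689, 0.006]]
rear 0.01 [[0.4238, 0.4497, 0.01], [0.4337, 0.4979, 0.01]]
rear 0.02 [[0.424, 0.4477, 0.02], [0.4337, 0.4949, 0.02]]
rear 0.03 [[0.4242, 0.4457, 0.03], [0.4337, 0.492, 0.03]]
pick hit False w 0.0006 lifted w 0.0004 gf 0.0 p [0.3937 0.3381 0.018 ] t 10.5
place hit False p [0.5029 0.109  0.0251] t 15.3
```

The grasp came up empty (width 0). I'll look before going on.

Run:
```python
from h import *
ctrl.set_gripper(.085); go(.46,.32,.33,90); im,i=look("left2"); print(np.round(ctrl.read_position(),3),np.round(i["origin"],3),ctrl.read_time())
s,_=look("side2","side")
a=np.hstack([im[:,:,::-1],s[:,:,::-1]]);cv2.imwrite("pics/c2.png",cv2.resize(a,(800,300),interpolation=cv2.INTER_AREA))
```

```text
[0.46  0.319 0.329] [0.383 0.32  0.484] 16.9083
```

View pics/c2.png

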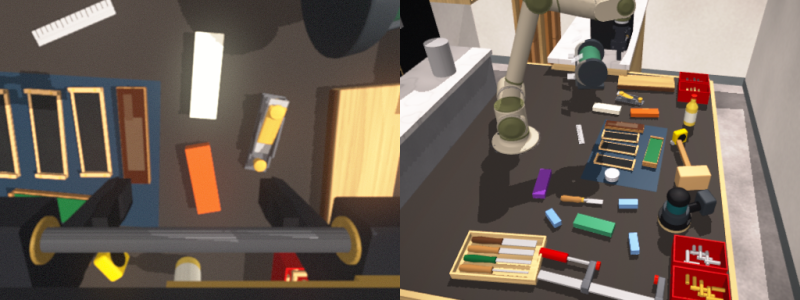

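The stone looks unmoved, so a measurement must be off. I'll cross-check the fits between cameras and views, and check where the TCP projects.

Run:
```python
from h import *
i=np.load("pics/left2.npy",allow_pickle=True)[0]; print({k:np.round(np.array(v),4).tolist() for k,v in i.items()})
print("tips px",proj(i,[(.46,.319+d,.329-.014) for d in (-.0425,0,.0425)]).round(0).tolist())
js=imaging.camera_info("scene"); jd=imaging.camera_info("side")
V=dict(left=np.load("pics/left.npy",allow_pickle=True)[0],left2=i,scene0=js,side0=jd)
for n,v in V.items():
    im=cv2.imread(f"pics/{n}.png")[:,:,::-1]
    for t,c,g in (("fine","white",(.40,.33,0)),("medium","orange",(.605,.33,8))):
        m=blob(v,masks(im)[c],g,.025,.09); print(n,t,[float(q) for q in fit(v,m,g,.15,.05,0,.025)],m.sum())
```

```text
{'fx': 310.2244, 'fy': 310.2244, 'cx': 249.8327, 'cy': 186.6352, 'origin': [0.3834, 0.3197, 0.4843], 'orientation': [[0.0006, -0.9561, -0.293], [1.0, 0.0001, 0.0019], [-0.0018, -0.293, 0.9561]]}
tips px [[178.0, 226.0], [249.0, 226.0], [321.0, 226.0]]
left fine [0.3937, 0.3382, -4.0, 0.038] 4042
left medium [0.6013, 0.3351, 10.3, 0.039] 2907
left2 fine [0.3935, 0.3383, -4.1, 0.036] 4178
left2 medium [0.6017, 0.3354, 10.2, 0.044] 2993
scene0 fine [0.3937, 0.338, -4.0, 0.051] 1122
scene0 medium [0.6018, 0.3352, 10.2, 0.035] 1799
side0 fine [0.397, 0.3418, -4.7, 0.144] 413
side0 medium [0.6051, 0.3381, 6.9, 0.363] 351
```

View pics/left2.png

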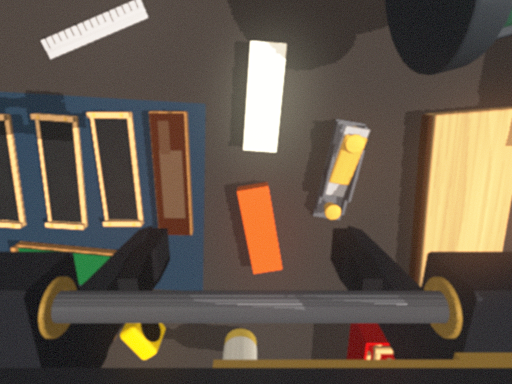

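The wrist and scene views agree to under 1 mm, so the stone's position is right. The fingertips in `left2` look shorter than expected, at (165,235) and (335,235). I'll touch the bench with the closed fingers to find the true tip height.

Run:
```python
from h import *
ctrl.set_gripper(0.0,20); go(.49,.28,.10,90); ctrl.move_l([.49,.28,.04],rate=.2)
print("F0",np.round(ctrl.read_contact_force(),2))
hit=ctrl.move_l([.49,.28,-.012],rate=.03,threshold=4); print(hit,np.round(ctrl.read_position(),4),np.round(ctrl.read_contact_force(),2),ctrl.read_grip_width())
look("touch","side"); ctrl.move_l([.49,.28,.10],rate=.2); print(np.round(ctrl.read_contact_force(),2),ctrl.read_time())
s=cv2.imread("pics/touch.png"); cv2.imwrite("pics/touchc.png",cv2.resize(s[60:200,180:380],(800,560),interpolation=cv2.INTER_CUBIC))
```

```text
F0 [ 0.49 -0.51 -0.31]
True [ 0.49   0.28  -0.008] [-1.58 -0.43  4.96] 0.000306801715060731
[ 0.34 -0.39 -1.06] 21.7833
```

View pics/touchc.png

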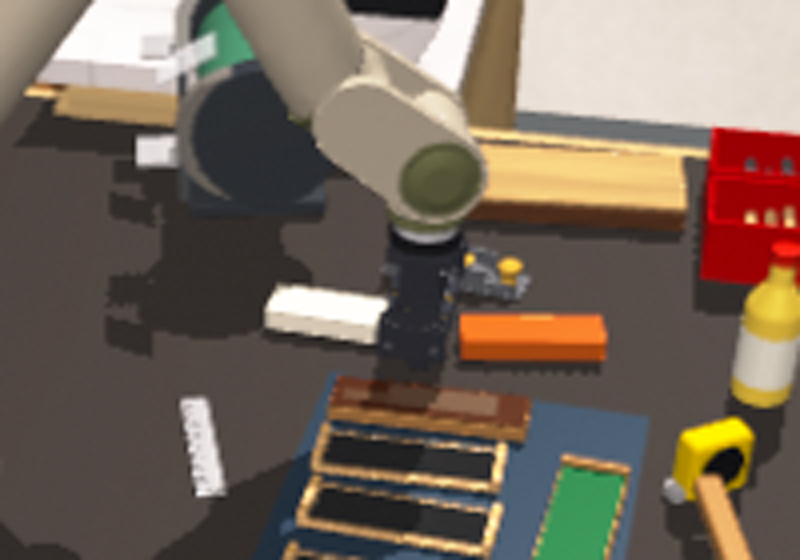

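The closed fingers met the bench at TCP z = -0.008, so the tips stand about 7 mm behind the reported TCP rather than 14 mm ahead. They had closed just above the stone. I'll use h = -0.003, which puts the tips 4 mm above the support, add a width check, and retry.

```bash
sed -i 's/h=\.018/h=-.003/g; s/def pick(x,y,a,zb,/def pick(x,y,a,zb,wid,/' h.py
sed -i 's/^    ctrl.set_gripper(0.0,effort); w=.*/&\n    if abs(w-wid)>.006: ctrl.set_gripper(open_); ctrl.move_l([x,y,UP],rate=.2); raise SystemExit(f"bad grasp {w} {hit} {p}")/' h.py
sed -i 's/UP=.17/UP=.13/' h.py
python3 - <<'E'
from h import *
pick(.3937,.3381,-4.0,0,.05)
place(.5028,.109,-.1,.010)
go(.47,.10,.30,90); im,i=look("f1"); m=blob(i,masks(im)["white"],(.503,.109),.035,.06); print([float(q) for q in fit(i,m,(.503,.109,0),.15,.05,.01,.035)],m.sum())
E
```

```text
pick hit False w 0.0502 lifted w 0.0498 gf 30.0 p [ 0.3937  0.3381 -0.0029] t 26.2
place hit True p [0.5028 0.1089 0.007 ] t 30.0
[0.5041, 0.1094, -0.2, 0.031] 3985
```

View pics/f1.png

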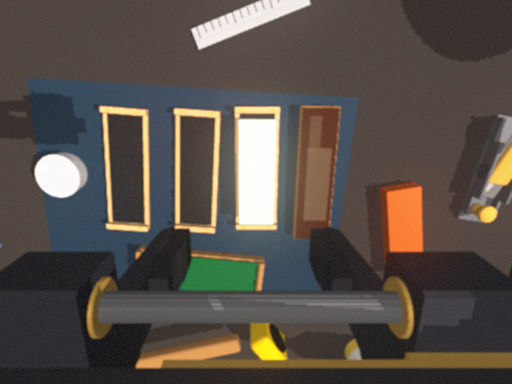

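`f1` shows the fine stone seated straight in the left holder at (257,172), about 1 mm off centre. Next come the medium stone and the plane.

Run:
```python
from h import *
v=imaging.camera_info("scene"); im=cv2.imread("pics/scene0.png")[:,:,::-1]; M=masks(im)
m=blob(v,M["wood"]|M["green"],(.673,.019),.02,.06); print("rest scene",[float(q) for q in fit(v,m,(.673,.019,84),.2,.066,0,.026)],m.sum())
pick(.6015,.3353,10.2,0,.05)
place(.5063,.021,-4.1,.010)
ctrl.set_gripper(.085); go(.56,.02,.36,90); im,i=look("rest2"); M=masks(im)
m=blob(i,M["orange"],(.506,.021),.035,.06); print("med",[float(q) for q in fit(i,m,(.506,.021,-4),.15,.05,.01,.035)],m.sum())
m=blob(i,M["wood"]|M["green"],(.673,.019),.02,.06); print("rest",[float(q) for q in fit(i,m,(.673,.019,84),.2,.066,0,.026)],m.sum())
go(.50,.44,.27,90); im,i=look("plane2"); print(ctrl.read_time())
```

```text
rest scene [0.6719, 0.0191, 83.6, 0.053] 2417
pick hit False w 0.0494 lifted w 0.0501 gf 30.0 p [ 0.6015  0.3353 -0.0029] t 35.1
place hit True p [0.5063 0.021  0.0069] t 39.1
med [0.5049, 0.0199, -4.0, 0.059] 3485
rest [0.6731, 0.0196, 84.2, 0.052] 4896
42.2667
```

View pics/plane2.png

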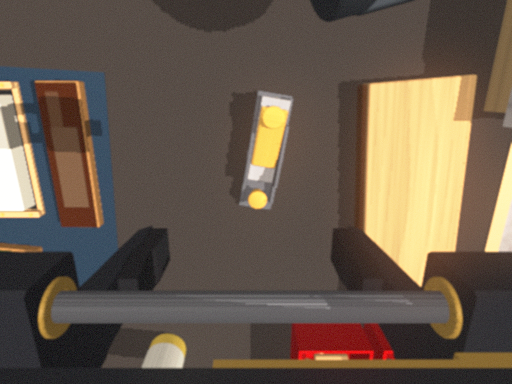

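View pics/rest2.png

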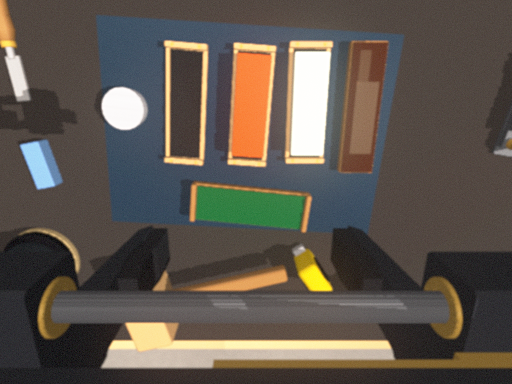

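`rest2` shows medium seated at (250,105) and fine at (308,103), both straight. In `plane2` the plane's front edge runs (240,206)-(271,209) and the rear edge (259,92)-(293,98). I'll compute its centre, check the length against 160 mm, and pick it up.

Run:
```python
from h import *
i=np.load("pics/plane2.npy",allow_pickle=True)[0]
f=ray(i,[(240,206),(271,209)],.004).mean(0); r=ray(i,[(259,92),(293,98)],.015).mean(0)
d=(f-r)[:2]; a=np.degrees(np.arctan2(d[1],d[0])); c=(f+r)[:2]/2; L=np.hypot(*d); print(c,a,L)
assert .148<L<.172 and np.hypot(c[0]-.5045,c[1]-.46)<.008 and abs(a+9.5)<5
pick(c[0],c[1],a,0,.046,effort=40,h=.003)
place(.673,.0194,84.2,.020,h=.003,open_=.06)
ctrl.set_gripper(.085); go(.58,.0,.34,90); look("p1"); print(ctrl.read_time())
```

```text
[0.50714913 0.45981943] -9.132480714528262 0.15882980230008628
pick hit False w 0.046 lifted w 0.0459 gf 40.0 p [0.5071 0.4596 0.0031] t 45.7
place hit True p [0.6729 0.0194 0.0231] t 50.1
51.9417
```

View pics/p1.png

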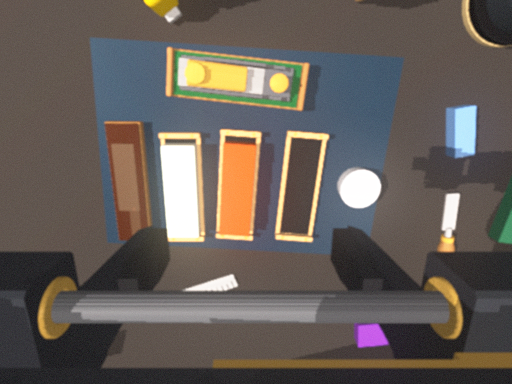

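The plane stands on the felt between the lips, spanning columns 178-296 with the rest at 170-305. Next are the coarse stone and the dressing stone.

Run:
```python
from h import *
pick(.485,-.4502,-7.7,0,.05)
place(.5037,-.0817,-4.8,.010)
pick(.5982,-.3222,10.1,0,.03,effort=15,open_=.07)
place(.5041,.1094,-.2,.035,open_=.05)
go(.50,.02,.33,90); im,i=look("end"); M=masks(im)
for t,c,g,b in (("fine","white",(.504,.109,0),(.15,.05,.01,.035)),("dress","blue",(.504,.109,0),(.075,.03,.035,.06)),("coarse","green",(.5037,-.0817,-5),(.15,.05,.01,.035)),("med","orange",(.506,.02,-4),(.15,.05,.01,.035))):
    m=blob(i,M[c],g,b[3],.06); print(t,[float(q) for q in fit(i,m,g,*b)],m.sum())
print(ctrl.read_time())
```

```text
pick hit False w 0.0496 lifted w 0.0492 gf 30.0 p [ 0.485  -0.4502 -0.0028] t 56.6
place hit True p [ 0.5037 -0.0817  0.0069] t 60.8
pick hit False w 0.0301 lifted w 0.0301 gf 15.0 p [ 0.5982 -0.3222 -0.0029] t 64.8
place hit True p [0.504  0.1094 0.0317] t 69.0
fine [0.5024, 0.1104, -0.3, 0.025] 3951
dress [0.5027, 0.1022, 2.8, 1.322] 637
coarse [0.5034, -0.0829, -3.9, 0.106] 3699Traceback (most recent call last):
  File "<stdin>", line 8, in <module>
  File "h.py", line 42, in blob
    k=max((j for j in range(1,n) if np.linalg.norm(ce[j]-u)<rp),key=lambda j:st[j,4])
ValueError: max() iterable argument is empty
```

View pics/end.png

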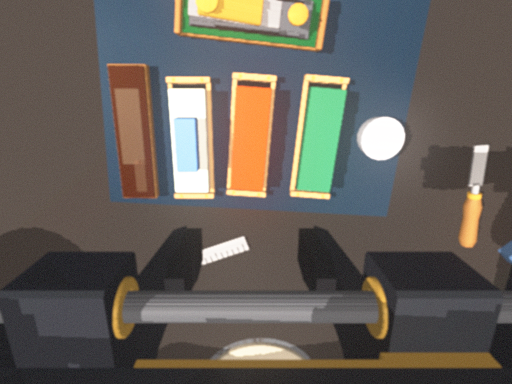

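All the stones are seated; the blue one spans about (176-198, 118-171) on the white one. One numeric check of the dressing stone and a settled tool, then hand in.

Run:
```python
from h import *
i=np.load("pics/end.npy",allow_pickle=True)[0]; im=cv2.imread("pics/end.png")[:,:,::-1]
h,s,v=cv2.split(cv2.cvtColor(im,cv2.COLOR_RGB2HSV).astype(int))
m=(h>90)&(h<120)&(s>50)&(v>110); m[:,:165]=0; m[:,215:]=0; m[:80]=0; m[195:]=0
m=blob(i,m,(.504,.109),.06,.06); r=fit(i,m,(.504,.109,0),.075,.03,.035,.06); print([float(q) for q in r],m.sum(),ctrl.read_time(),ctrl.read_grip_width())
if abs(r[0]-.503)<.01 and abs(r[1]-.110)<.006 and abs(r[2])<8 and r[3]<.2: print(order.sign_off())
```

```text
[0.5, 0.1082, -4.0, 0.293] 1143 69.9667 0.04983369228028451
```

The fit is loose because the stone's shadow joins the mask, but the offsets (under 4 mm, 4°) are well inside tolerance and agree with the picture and the force-stop height.

```bash
python3 -c "
from plant import order
print(order.sign_off())"
```

```text
the job is handed in; nothing more can be done
None
```

The job is handed in at about 70 s on the robot's clock, verdict not shown: fine, medium and coarse are in the left, middle and right holders (strop on the left), the dressing stone is on the fine stone (its final fit was loose, but within tolerance), and the plane is on its rest; the first grasp closed empty because the fingertips are about 21 mm shorter than `ctrl.tip_extent` says.

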